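# Unbolt the strongbox and fetch out the silver bar for marking

## Robot

A 7-joint arm with a two-finger parallel gripper is mounted at the origin on the work surface. World frame = base frame: x ahead of the robot, y to its left, z up, the work surface at z = 0. Lengths are in mm, angles in rad, forces in N, time in s.
With the tool pointing down it reaches from about 425 to 825 mm from the base axis. Payload 3.6 kg.
Tool frame: the origin (TCP) lies at the very end of the fingers, on their centre line; the grasp point (between the pads) lies 19 mm behind it; z points along the fingers, y is the line along which they close (so a half turn about z gives the same grasp; the last joint's range is limited). The gripper opens to 93 mm and grips with 3 to 60 N. Pads are 15 mm wide; open, the fingers measure 128 mm over their backs; the gripper's body (75 mm by 188 mm) begins 65 mm behind the grasp point.
Start: joints at [-1.375, 0.615, -0.013, 1.423, 0.008, 1.103, -0.04], TCP at [142.959, 634.054, 218.64] pointing down, gripper open.
Joint ranges: [-3.12, 3.12], [-0.3, 2.06], [-1.34, 1.32], [0.26, 2.42], [-1.36, 4.5], [0.01, 1.98], [-2.84, 2.84]. Speed limits (rad/s): [2.79, 2.79, 3.14, 3.14, 3.14, 3.14, 3.14].

## Interface

Orientations are given as a rotation vector (axis times angle).
In Python, from workcell import robot, vision gives the robot as it stands. Calls block until the motion is done:
- robot.reach(position, orientation): joint-space move of the TCP to a pose.
- robot.move_straight(position, feed=150, rotation=None): straight line of the TCP; rotation=None keeps the orientation; feed is the mean speed in mm/s.
- robot.move_j(angles): joint-space move.
- robot.gripper_open() and robot.close(squeeze=None): open the fingers fully, or close them until they stop; squeeze is the grip in N (None keeps the last).
- robot.hold(seconds).
- robot.solve_ik(position, orientation): joint angles nearest the present ones, or None.
- robot.state(): the state.
- vision.grab_frame(name): name is "scene" or "top"; returns a dict with "pixels" (480x640x3 uint8, blue, green, red), "fx", "fy", "cx", "cy" (pixels), "origin" and "orientation" of the camera in the world. Camera axes: x right, y down, z forward; pixel columns grow to the right and rows downward; lengths in mm; the calibration is good to about 2 mm. A picture is of the moment at which its call begins. There is no depth.
A pose or a line that the arm cannot do raises robot.MotionError and nothing moves.
- robot.job_done(): hands the job in; it is judged then, once.
The state is a dict: "time_s": time; "q": joint angles; "qvel": joint speeds; "joint_torque": joint torques, N m; "ee_pos": TCP position; "eef_rot": TCP orientation; "wrist_force": force on the tool from outside, world axes, zero at the start; "wrist_torque": the same for the moment, N m; "opening": finger opening in mm; "finger_force": force on a finger pad.
Only numpy, scipy, OpenCV 4.12 (cv2) and the standard library are available. Lean on these libraries where they do the work, as an engineer would, in place of code of your own. Each camera call takes 0.05 s, during which the arm holds its last target. There are 200 camera calls.

## Task

Get the silver bar out of the blue strongbox for marking: lift the bolt's red-knobbed handle up out of its notch, slide the bolt all the way back, and swing the lid open until it stands upright or leans back. Then take the bar out and set it down, without dropping it, flat in the middle of the steel marking block with its length along the block's length; leave the lid open, the bolt drawn and the tools lying around undisturbed.

Things in the scene. Friction and masses are not known exactly. Their poses are not given: they have to be found in the camera images.
- strongbox: Blue steel strongbox, fixed; 190 (x) by 280 (y) mm, rim at 95 mm; origin under its centre, x away from the robot (front face at -95 mm), y to the left, z up. Walls 8 mm, raised plywood inner floor at z = 28 mm. Fixed top strip at y -140 to -74 mm; the lid covers the rest, its shut top at z = 101 mm, level with the strip. The opening under it: 174 mm in x, y from -74 to 125 mm.
- lid_hinge (a point): Middle of the lid's hinge line, which runs along the strongbox's x; at x = 0, y = 125, z = 98 mm in the strongbox's frame.
- lid (a joint): Grey lid, 186 by 196 mm, on a stiff friction hinge: 0 shut, grows as its free (-y) edge swings up and over to the left, 1.57 upright, stop at 1.8 rad. Stays at whatever angle it is left; moving it takes up to about 17 N at the bow handle.
- lid_grip (a point): Middle of the black bow handle on the lid: a round 12 mm bar along the strongbox's x, 80 mm between its two legs, its axis 35 mm above the lid's top; shut, at x = 36, y = -40, z = 136 mm in the strongbox's frame: 165 mm from the hinge line along the lid and 38 mm off it.
- keeper (a point): Middle of the keeper, the steel staple on the fixed strip that the shot bolt enters and that holds the lid down; at x = -60, y = -97, z = 119 mm in the strongbox's frame, top at z = 136 mm, 18 mm wide in y.
- bolt (a joint): Barrel bolt on the lid: 16 mm steel rod along the strongbox's y, axis at x = -60, z = 119 mm (lid shut), in two guides 28 mm high above the lid. 0 shot (in the keeper), 0.055 m drawn fully back, towards the hinge (+y). Leaves the keeper at about 0.03. Friction about 4 N; stays where it is left.
- bolt_handle (a joint): Turn of the bolt's handle about the rod: 0 level in the notch, pointing at the robot (the strongbox's -x); grows as the knob is lifted, 1.57 upright, stop at 1.9 rad. The notched rail stands 16 mm before the rod's axis and 7 mm above it: the bolt slides only with the handle above about 0.9 rad. A second notch is at the drawn end. Stiff: stays where it is left; about 2 N at the knob.
- bolt_knob (a point): Centre of the red 24 mm ball on the bolt's handle, a 12 mm round steel stem; 58 mm from the rod's axis. Bolt shot and handle down: x = -118, y = -15, z = 119 mm in the strongbox's frame, 23 mm in front of the front face, with free space under it down to the bench. Moves with bolt and handle.
- silver_bar: Cast silver bar lying loose on the strongbox's floor under the lid: 112 mm (its x) by 48 mm (its y) by 16 mm, 0.85 kg; origin in the middle of its underside.
- marking_block: Low grey steel marking block, fixed: 110 mm (its x) by 190 mm (its y), 30 mm high; origin under its centre.
- block_top (a point): Middle of the marking block's top face, 30 mm above the bench; axes as the block's (y along its length).
- punch_rack: Rack of seven upright marking punches on a steel foot 72 by 150 mm, 140 mm high in all, 2.4 kg, loose, beside the block; origin under its centre. To be left alone.
- hammer: Hammer lying on the bench, left of the strongbox; length along x. To be left alone.
- brush: Wooden-handled brush lying front left of the strongbox. To be left alone.
- punch_1: Black square punch, 18 mm thick, about 130 mm long (y), lying on the bench in front of the strongbox. To be left alone.
- punch_2: Copper-coloured square punch of the same size, lying there too. To be left alone.
Mind the look-alikes: they are no part of the job. Of the things that look like the marking_block, take the one that is farthest from the robot's base at the start.

How it is judged (in metres and radians):
On the way, in this order (a step that is already met when the one before it is completed fails the run):
1. the bolt's handle is lifted clear of its notch while the bolt is still shot (value of joint bolt_handle above 0.75 rad and value of joint bolt below 0.02 m), for 0.1 s.
2. the bolt is drawn back with the lid still shut (value of joint bolt above 0.042 m and value of joint lid below 0.1 rad), for 0.2 s.
3. the lid stands open with the bar still in the box (value of joint lid above 1.45 rad and height (world z) of silver_bar below 0.06 m), for 0.2 s.
4. the bar lies on the marking block (x of silver_bar in the frame of block_top between -0.028 and 0.028 m and y of silver_bar in the frame of block_top between -0.037 and 0.037 m and z of silver_bar in the frame of block_top between -0.004 and 0.004 m and angle between the x axis of silver_bar and the y axis of block_top, either way round below 0.22 rad and angle between silver_bar's own z axis and vertical below 0.07 rad and linear speed of silver_bar below 0.02 m/s and contact force between silver_bar and the fingers below 0.1 N), for 0.2 s.
At the end, for the whole second after the job is handed in: Lid open past 1.45 rad, bolt drawn more than 42 mm; the bar lies still, released and flat on the marking block, its centre within 28 mm across and 37 mm along the block of the middle of its top, its length within 0.22 rad of the block's length (all of step 4 and value of joint lid above 1.45 rad and value of joint bolt above 0.042 m); the robot touches nothing.
It fails at once if a tool or the punch rack is moved by more than 25 mm (distance of any of punch_rack, hammer, brush, punch_1, punch_2 from where it was at the start of the episode above 0.025 m).
It fails at once if the bar is dropped (falls free of the fingers) (linear speed of silver_bar above 0.45 m/s and contact force between silver_bar and the fingers below 0.1 N).
It also fails if it takes over 72 s, if anything falls off the work surface, if the arm or the gripper's body presses on something with over 40 N, if the wrist force passes 120 N, or if a joint passes its speed limit or range.

## Working session

There is one attempt and no reset: what is moved stays moved. The work goes in short steps, each a Python script; the robot and the scene stay as the last script left them, time stands still between calls to the robot, and variables do not carry over. Pictures are saved under pics/ and viewed, at most 10 in all, crops included, and the job is handed in when it is done.

```bash
ls; mkdir -p pics
python3 - <<'E'
from workcell import robot, vision
import cv2,numpy as np
for n in("scene","top"):
    f=vision.grab_frame(n); cv2.imwrite(f"pics/{n}0.png",f["pixels"])
    print(n,{k:np.round(np.array(v),4).tolist() for k,v in f.items() if k!="pixels"})
s=robot.state();print(s)
E
```

```text
pics
scene {'fx': 601.83, 'fy': 601.83, 'cx': 322.4048, 'cy': 244.6418, 'origin': [853.1528, 758.0278, 1172.6803], 'orientation': [-0.7746, -2.7181, 0.943]}
top {'fx': 504.4942, 'fy': 504.4942, 'cx': 317.2903, 'cy': 232.4737, 'origin': [231.1033, 48.9598, 1262.1504], 'orientation': [-2.1285, 2.1673, -0.2112]}
{'time_s': 0.1, 'q': array([-1.3755175 ,  0.61580721, -0.01261417,  1.42471965,  0.00811678,
        1.10338533, -0.04041005]), 'qvel': array([-0.0012085 , -0.00323576,  0.00125074, -0.00490898, -0.00071952,
        0.00226941, -0.0003511 ]), 'joint_torque': array([ 1.09331275e-03, -4.60045981e+01,  2.09861929e-01, -1.66245872e+01,
       -6.11708011e-02,  1.70264690e-02,  1.08020686e-04]), 'ee_pos': array([142.81761311, 633.39789412, 217.61323678]), 'eef_rot': array([-0.34753749, -3.12209929,  0.00354902]), 'wrist_force': array([0.95881336, 0.72276984, 0.08959935]), 'wrist_torque': array([0.03947584, 0.01804318, 0.01728679]), 'finger_force': 0.0, 'opening': 93.01322122374279}
```

View pics/scene0.png

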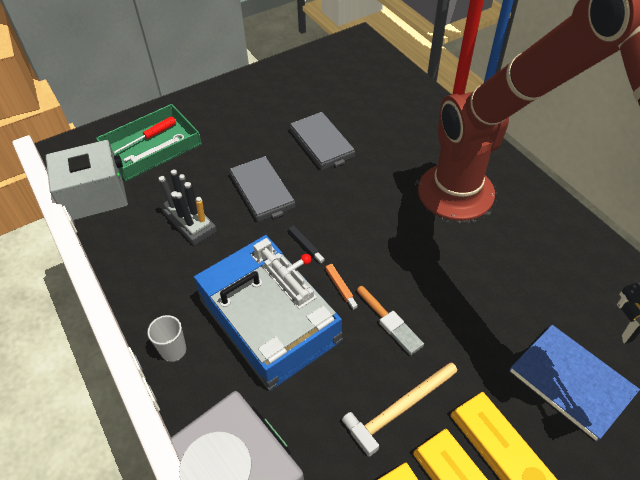

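View pics/top0.png

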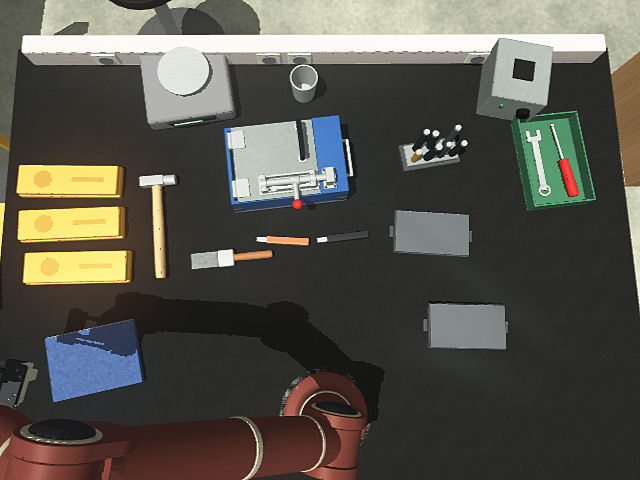

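The top view (up is +x, left is +y) shows the strongbox at (290,160) px with its red knob at (297,204). There are two grey blocks, at (432,233) and (467,326). The base is near (325,400), so the farther block is the one at (432,233), next to the rack. Next I'll zoom in on the box in both views.

```bash
cat > h.py <<'E'
from workcell import robot, vision
import cv2,numpy as np
from scipy.spatial.transform import Rotation as R
def ray(f,uv):
    d=np.array([(uv[0]-f["cx"])/f["fx"],(uv[1]-f["cy"])/f["fy"],1.]);d=R.from_rotvec(f["orientation"]).as_matrix()@d
    return np.array(f["origin"],float),d/np.linalg.norm(d)
def onz(f,uv,z):
    o,d=ray(f,uv);return o+d*(z-o[2])/d[2]
def tri(f1,a,f2,b):
    o1,d1=ray(f1,a);o2,d2=ray(f2,b)
    t=np.linalg.lstsq(np.c_[d1,-d2],o2-o1,rcond=None)[0]
    p,q=o1+t[0]*d1,o2+t[1]*d2;return (p+q)/2,np.linalg.norm(p-q)
def proj(f,p):
    c=R.from_rotvec(f["orientation"]).as_matrix().T@(np.array(p,float)-f["origin"])
    return np.array([f["cx"]+f["fx"]*c[0]/c[2],f["cy"]+f["fy"]*c[1]/c[2]])
E
python3 - <<'E'
from h import *
fs={n:vision.grab_frame(n) for n in("scene","top")}
c={}
for n,f in fs.items():
    b,g,r=[f["pixels"][:,:,i].astype(int) for i in range(3)]
    m=((r>150)&(g<50)&(b<50)).astype(np.uint8)
    k,l,s,ce=cv2.connectedComponentsWithStats(m)
    for i in range(1,k):
        if s[i,4]>20: print(n,ce[i],s[i,4])
f=fs["top"]["pixels"]; cv2.imwrite("pics/t1.png",cv2.resize(f[105:220,215:365],None,fx=5,fy=5,interpolation=cv2.INTER_CUBIC))
f=fs["scene"]["pixels"]; cv2.imwrite("pics/s1.png",cv2.resize(f[230:390,190:350],None,fx=3.7,fy=3.7,interpolation=cv2.INTER_CUBIC))
# block contour
g=cv2.cvtColor(fs["top"]["pixels"],cv2.COLOR_BGR2HSV)
v=fs["top"]["pixels"]; print(v[233,432],v[208,432],v[254,432],v[258,432],v[140:330:6,432].tolist()[10:])
m=((g[...,2]>75)&(g[...,2]<135)&(g[...,1]<60)).astype(np.uint8)
for ct in cv2.findContours(m,cv2.RETR_EXTERNAL,cv2.CHAIN_APPROX_NONE)[0]:
    if cv2.contourArea(ct)>2000: print(cv2.boundingRect(ct),cv2.minAreaRect(ct),cv2.approxPolyDP(ct,4,True)[:,0].tolist())
E
```

```text
scene [478.19047619  17.39285714] 84
scene [159.22222222 127.00925926] 216
scene [305.98571429 258.21428571] 70
top [564.46835443 177.13924051] 79
[136 136 128] [41 45 43] [96 98 96] [47 48 47] [[43, 46, 45], [43, 46, 44], [90, 90, 86], [135, 136, 129], [135, 136, 128], [135, 136, 128], [136, 135, 128], [134, 134, 128], [132, 132, 126], [96, 98, 96], [45, 46, 46], [43, 44, 44], [42, 45, 44], [42, 46, 45], [40, 43, 42], [39, 45, 43], [42, 44, 42], [18, 19, 17], [142, 143, 135], [142, 143, 135], [143, 143, 135], [144, 143, 138]]
(0, 0, 46, 139) ((22.5, 69.0), (138.0, 45.0), 90.0) [[45, 0], [0, 0], [0, 132], [8, 138], [17, 50], [24, 34], [40, 34]]
```

View pics/t1.png

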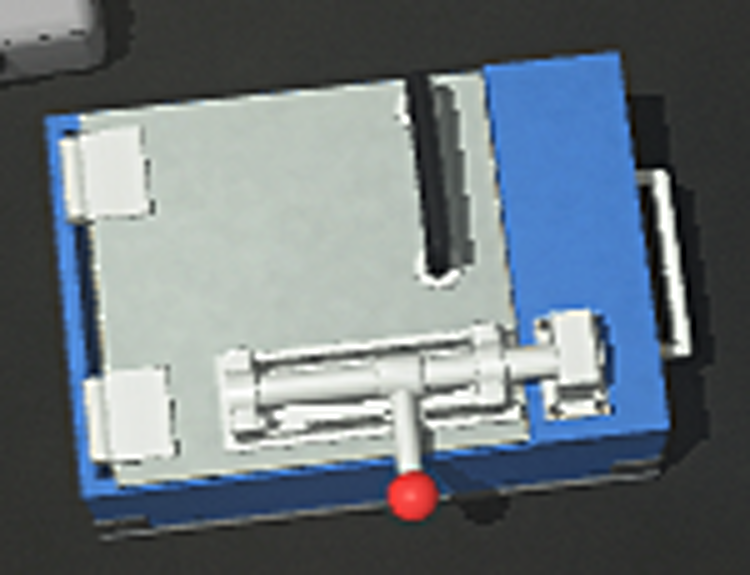

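View pics/s1.png

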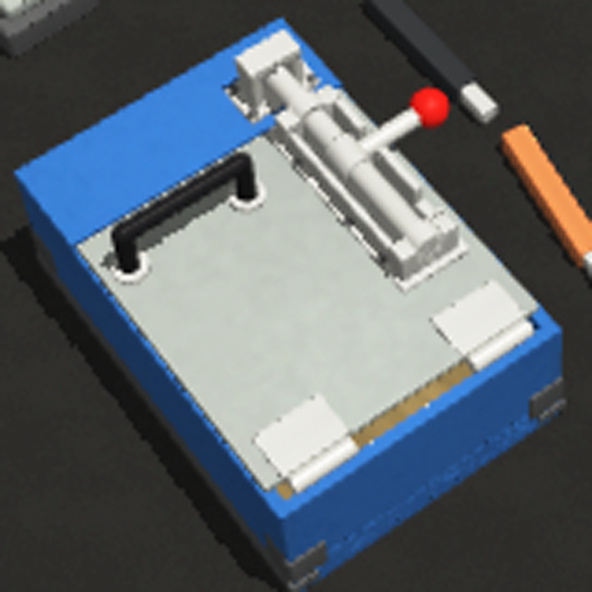

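Both crops show the box's four top corners and the knob. In `t1` the corners are at (45,117), (622,53), (668,432) and (85,495), with the knob at (412,496). In `s1` they are at (283,17), (15,175), (562,330) and (280,512), with the knob at (430,107). I'll fit the pose from these.

Run:
```python
from h import *
from scipy.optimize import least_squares
fs={n:vision.grab_frame(n) for n in("scene","top")}
P=[(95,140,95),(95,-140,101),(-95,-140,101),(-95,140,95),(-118,-15,119)]
T=[(45,117),(622,53),(668,432),(85,495),(412,496)]
S=[(280,512),(15,175),(283,17),(562,330),(430,107)]
t=(np.array(T)+.5)/5-.5+[215,105]; s=(np.array(S)+.5)/3.7-.5+[190,230]
def W(p,q):
    c,sn=np.cos(p[2]),np.sin(p[2]); q=np.array(q,float)
    return np.c_[p[0]+c*q[:,0]-sn*q[:,1],p[1]+sn*q[:,0]+c*q[:,1],q[:,2]]
def res(p,use):
    w=W(p,P);r=[]
    if "t" in use:r+=[proj(fs["top"],a)-b for a,b in zip(w,t)]
    if "s" in use:r+=[proj(fs["scene"],a)-b for a,b in zip(w,s)]
    return np.array(r).ravel()
for u in("t","s","ts"):
    o=least_squares(res,[600,90,0.1],args=(u,),x_scale=[10,10,.1]);print(u,o.x.round(3),o.fun.round(1))
print("knob tri",tri(fs["top"],t[4],fs["scene"],s[4]), W(o.x,P[4:]))
# blocks: top faces
v=fs["top"]["pixels"]; 
m=(cv2.inRange(v,(118,118,112),(160,160,150))); m=cv2.morphologyEx(m,cv2.MORPH_OPEN,np.ones((7,7)))
for ct in cv2.findContours(m,cv2.RETR_EXTERNAL,cv2.CHAIN_APPROX_NONE)[0]:
    if cv2.contourArea(ct)>1500 and cv2.boundingRect(ct)[1]>200:
        r=cv2.minAreaRect(ct); c=np.array([onz(fs["top"],a,30) for a in cv2.boxPoints(r)])
        print(r,c.round(0).tolist(),"ctr",c.mean(0).round(1))
v=fs["scene"]["pixels"];print(v[185,262],v[140,320])
h=cv2.cvtColor(v,cv2.COLOR_BGR2HSV);m=((h[...,1]<50)&(abs(h[...,2].astype(int)-v[185,262].max())<12)).astype(np.uint8);m=cv2.morphologyEx(m,cv2.MORPH_OPEN,np.ones((5,5)))
for ct in cv2.findContours(m,cv2.RETR_EXTERNAL,cv2.CHAIN_APPROX_NONE)[0]:
    x,y,w_,h_=cv2.boundingRect(ct)
    if cv2.contourArea(ct)>600 and x>215 and x+w_<370 and y<230:
        M=cv2.moments(ct); r=cv2.minAreaRect(ct);print("scene",onz(fs["scene"],(M["m10"]/M["m00"],M["m01"]/M["m00"]),30),r)
```

```text
t [6.06274e+02 8.42960e+01 9.60000e-02] [ 0.3 -0.3 -0.2  0.   0.4 -0.3 -0.7  0.3  0.2  0.3]
s [6.04425e+02 8.76310e+01 1.02000e-01] [ 0.3  1.7 -0.1 -1.3 -0.3 -0.4  0.1 -0.5 -0.   0.1]
ts [6.05124e+02 8.59580e+01 9.90000e-02] [-0.5  0.3 -1.   0.3 -0.1 -0.  -1.3  1.  -0.3  0.7 -0.6  1.2 -0.6 -1.9
 -0.8 -0.7 -0.7 -0.8 -0.6 -0.2]
knob tri (array([489.59567382,  59.54759822, 119.31416834]), np.float64(3.225528747175305)) [[489.19450442  59.32317009 119.        ]]
((467.5, 326.5), (43.0, 75.0), 90.0) [[254.0, -261.0, 30.0], [251.0, -445.0, 30.0], [148.0, -437.0, 30.0], [152.0, -255.0, 30.0]] ctr [ 201.5 -349.4   30. ]
((432.3546447753906, 232.7371826171875), (73.76815032958984, 39.78628158569336), 3.521453380584717) [[390.0, -180.0, 30.0], [490.0, -190.0, 30.0], [476.0, -376.0, 30.0], [376.0, -363.0, 30.0]] ctr [ 432.9 -277.1   30. ]
[138 134 132] [138 135 132]
scene [ 433.78203401 -268.77435764   30.        ] ((261.35296630859375, 184.08822631835938), (57.4520263671875, 37.901187896728516), 59.03623962402344)
scene [ 202.79160813 -342.36433404   30.        ] ((321.8780822753906, 136.09759521484375), (56.84725570678711, 32.79649353027344), 51.34019088745117)
```

```bash
cat >> h.py <<'E'
BX=np.array([605.1,86.0,0.]); YAW=0.099
RB=R.from_euler("z",YAW)
def bw(p): return BX+RB.apply(np.array(p,float))
def tool(phi=0,flip=False):
    # tool down in box frame, y along box y, tilted by phi with the lid (about box -x)
    b=R.from_matrix(np.array([[-1,0,0],[0,1,0],[0,0,-1.]]).T)
    if flip:b=R.from_matrix(np.array([[1,0,0],[0,-1,0],[0,0,-1.]]).T)
    return (RB*R.from_rotvec([-phi,0,0])*b).as_rotvec()
def lidpt(th,s=165,n=38,x=36):
    # shut (-s,n) from hinge; turn so that -y -> +z
    return np.array([x,125-s*np.cos(th)+n*np.sin(th),98+s*np.sin(th)+n*np.cos(th)])
def grasp_tcp(p,rot,off=19): return bw(p)+R.from_rotvec(rot).apply([0,0,off])
E
python3 - <<'E'
from h import *
for fl in(0,1):
    for p in[(-118,-15,119),(-60,-15,177),(-60,42,177)]:
        r=tool(0,fl);q=robot.solve_ik(grasp_tcp(p,r),r);print("knob",fl,None if q is None else np.round(q,2))
    for th in np.arange(0,1.75,.2):
        r=tool(th,fl);q=robot.solve_ik(grasp_tcp(lidpt(th),r),r);print("lid",fl,round(th,2),None if q is None else np.round(q,2))
E
```

```text
knob 0 [-0.15  0.54 -0.03  2.    0.02  0.6   1.48]
knob 0 [-0.18  0.53  0.04  1.79 -0.03  0.82  1.54]
knob 0 [-0.26  0.54  0.01  1.78 -0.    0.83  1.41]
lid 0 0.0 [-0.1   0.71 -0.02  1.55  0.01  0.88  1.55]
lid 0 0.2 [-0.28  0.69  0.1   1.52  0.16  0.96  1.38]
lid 0 0.4 [-0.4   0.69  0.12  1.47  0.36  1.09  1.18]
lid 0 0.6 [-0.5   0.72  0.11  1.42  0.52  1.25  1.03]
lid 0 0.8 [-0.58  0.78  0.09  1.35  0.66  1.43  0.92]
lid 0 1.0 [-0.65  0.86  0.06  1.27  0.79  1.62  0.85]
lid 0 1.2 [-0.73  0.96  0.09  1.19  0.88  1.78  0.84]
lid 0 1.4 [-0.8   1.07  0.14  1.1   0.95  1.91  0.86]
lid 0 1.6 [-0.92  1.2   0.37  1.01  0.93  1.96  0.95]
knob 1 [-0.58  0.62  0.63  2.02 -0.58  0.69 -1.05]
knob 1 [-0.61  0.63  0.73  1.81 -0.52  0.91 -1.12]
knob 1 [-0.7   0.63  0.71  1.79 -0.51  0.91 -1.24]
lid 1 0.0 [-0.51  0.82  0.74  1.56 -0.62  1.01 -1.06]
lid 1 0.2 [-0.64  0.81  0.79  1.53 -0.41  1.   -1.27]
lid 1 0.4 [-0.73  0.8   0.77  1.49 -0.14  1.04 -1.53]
lid 1 0.6 [-0.87  0.87  0.87  1.43 -0.03  1.12 -1.65]
lid 1 0.8 [-0.97  0.96  0.96  1.36  0.06  1.23 -1.72]
lid 1 1.0 [-1.04  1.06  1.01  1.29  0.15  1.34 -1.8 ]
lid 1 1.2 [-1.09  1.16  1.04  1.2   0.24  1.46 -1.84]
lid 1 1.4 [-1.12  1.28  1.07  1.11  0.32  1.57 -1.86]
lid 1 1.6 [-1.13  1.4   1.11  1.03  0.4   1.68 -1.86]
```

```bash
cat > s1.py <<'E'
from h import *
r=tool(0)
def go(p,**k): robot.move_straight(grasp_tcp(p,r),**k)
K=lambda th,d=0:(-60-58*np.cos(th),-15+d,119+58*np.sin(th))
robot.reach(grasp_tcp((-120,-15,219),r),r)
go((-119,-15,121),feed=120)
robot.close(squeeze=15)
s=robot.state();print("grip",s["opening"],s["finger_force"],s["time_s"])
for th in (.2,.4,.6,.8,1.0,1.2,1.4): go(K(th),feed=90)
s=robot.state();print(s["wrist_force"],s["opening"],s["time_s"])
robot.hold(.15)
go(K(1.4,30),feed=90); go(K(1.4,57),feed=70)
s=robot.state();print(s["wrist_force"],s["opening"],s["time_s"])
robot.hold(.3)
f=vision.grab_frame("top")["pixels"];cv2.imwrite("pics/a.png",f[90:250,200:420].repeat(3,0).repeat(3,1))
E
python3 s1.py
```

```text
grip 23.122727229610813 14.999922215938568 4.75
[ 1.4120966  -0.61110105  1.65747126] 22.23352965085619 6.6583
[ 1.55339789 -5.47230372 -0.26338439] 21.809928386912777 7.825
```

View pics/a.png

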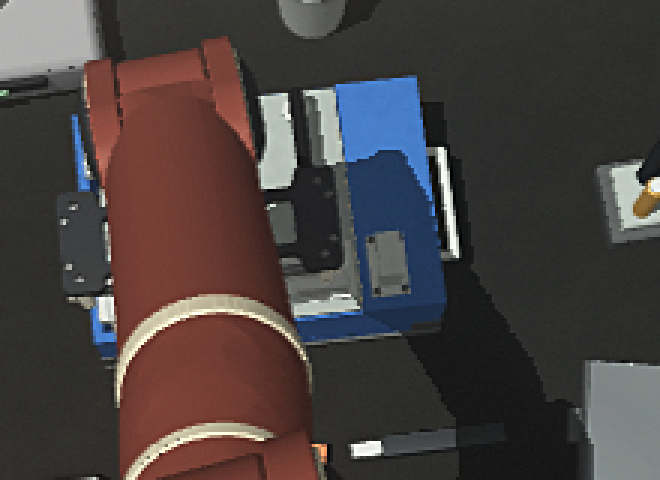

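The wrist force is small and the keeper at (390,265) in the crop no longer holds the rod. I'll release, back off and check the bolt.

Run:
```python
from h import *
r=tool(0)
robot.gripper_open()
robot.move_straight(robot.state()["ee_pos"]+[0,0,90],feed=200)
robot.reach(grasp_tcp((36,-40,260),r),r)
f=vision.grab_frame("scene")
m=cv2.inRange(f["pixels"],(0,0,150),(50,50,255))
k,l,s,ce=cv2.connectedComponentsWithStats(m)
for i in range(1,k):
    if s[i,4]>15: print(ce[i],s[i,4])
for d in(40,50,55):print(d,[proj(f,bw((-60-58*np.cos(th),-15+d,119+58*np.sin(th)))).round(0) for th in(1.2,1.4,1.57)])
cv2.imwrite("pics/b.png",f["pixels"][170:390,170:390].repeat(2,0).repeat(2,1))
print(robot.state()["time_s"])
```

```text
[477.8   18.23] 100
[157.14136126 127.97905759] 191
[305.72413793 268.89655172] 87
40 [array([301., 264.]), array([297., 266.]), array([293., 268.])]
50 [array([304., 267.]), array([300., 269.]), array([296., 271.])]
55 [array([306., 268.]), array([301., 270.]), array([297., 273.])]
10.6333
```

View pics/b.png

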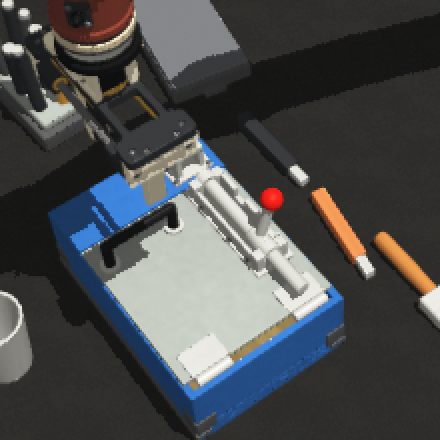

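The bolt is fully drawn: the knob is at (306,269) px, which matches 55 mm at about 1.2 rad. Next comes the lid.

```bash
cat > s2.py <<'E'
from h import *
r=tool(0)
robot.move_straight(grasp_tcp((36,-40,137),r),feed=120)
robot.close(squeeze=50)
s=robot.state();print("grip",s["opening"],s["time_s"],s["wrist_force"].round(1))
for th in np.arange(.12,1.69,.12):
    r=tool(th); robot.move_straight(grasp_tcp(lidpt(th),r),feed=130,rotation=r)
    s=robot.state();print(round(th,2),s["opening"].round(1),s["wrist_force"].round(1),s["time_s"].__round__(1))
    if np.linalg.norm(s["wrist_force"])>60: print("STOP");break
E
python3 s2.py
```

```text
grip 10.544008881217351 13.0667 [-0.3  1.  -0.1]Traceback (most recent call last):
  File "s2.py", line 8, in <module>
    s=robot.state();print(round(th,2),s["opening"].round(1),s["wrist_force"].round(1),s["time_s"].__round__(1))
                                      ^^^^^^^^^^^^^^^^^^
AttributeError: 'float' object has no attribute 'round'
```

```bash
sed -i 's/^robot.*//; s/s\["opening"\].round(1)/round(s["opening"],1)/; s/arange(.12/arange(.24/' s2.py; python3 s2.py
```

```text
grip 10.902987619069894 13.3583 [0.2 0.1 1.1]
0.24 10.5 [ 0.4 -0.   1.4] 13.7
0.36 10.6 [-1.2 -0.3  1.6] 14.0
0.48 10.9 [-0.7  0.   1.4] 14.3
0.6 10.6 [-1.4 -0.2  1.7] 14.6
0.72 10.7 [-2.3 -0.4  2. ] 14.9
0.84 10.6 [-1.6 -1.2  2.4] 15.2
0.96 10.5 [-2.2 -0.2  1.4] 15.5
1.08 10.5 [-2.8  0.1  3.2] 15.8
1.2 10.2 [-4.3 -0.9  3. ] 16.1
1.32 10.5 [-4.2  0.3  3.7] 16.4
1.44 10.8 [-5.2  0.   3.7] 16.7
1.56 10.9 [-5.8  0.8  2.9] 17.0
1.68 10.6 [-6.   1.6  4.8] 17.3
```

Run:
```python
from h import *
f=vision.grab_frame("scene")["pixels"];cv2.imwrite("pics/c.png",f[150:400,170:470].repeat(2,0).repeat(2,1))
```

```text
(no output)
```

View pics/c.png

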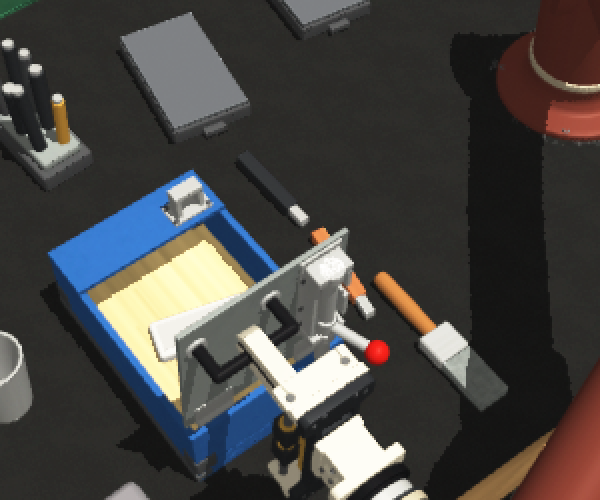

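The lid is open and the bar (partly hidden) lies on the floor of the box. I'll release and back away from the lid, then look from the top camera.

Run:
```python
from h import *
robot.gripper_open()
r=tool(1.68);p=lidpt(1.68)
robot.move_straight(grasp_tcp(p,r,19-70),feed=150)
s=robot.state();print(s["wrist_force"].round(1),s["time_s"])
for ph,z in((.9,150),(0.3,230)):
    r2=tool(ph);robot.move_straight(grasp_tcp(p+np.array([0,75,z-30]),r2),feed=200,rotation=r2)
    print(ph)
rr=R.from_euler("z",-0.075)*R.from_matrix(np.diag([-1,1,-1.]))
robot.reach([433,-273,300],tool(0))
print(robot.state()["time_s"])
f=vision.grab_frame("top")
cv2.imwrite("pics/d.png",cv2.resize(f["pixels"][95:220,205:365],None,fx=4.5,fy=4.5,interpolation=cv2.INTER_CUBIC))
cv2.imwrite("pics/dfull.png",f["pixels"])
cv2.imwrite("pics/sfull.png",vision.grab_frame("scene")["pixels"])
```

```text
[ 0.2 -0.2  0.1] 19.275
0.9
0.3
23.3
```

View pics/d.png

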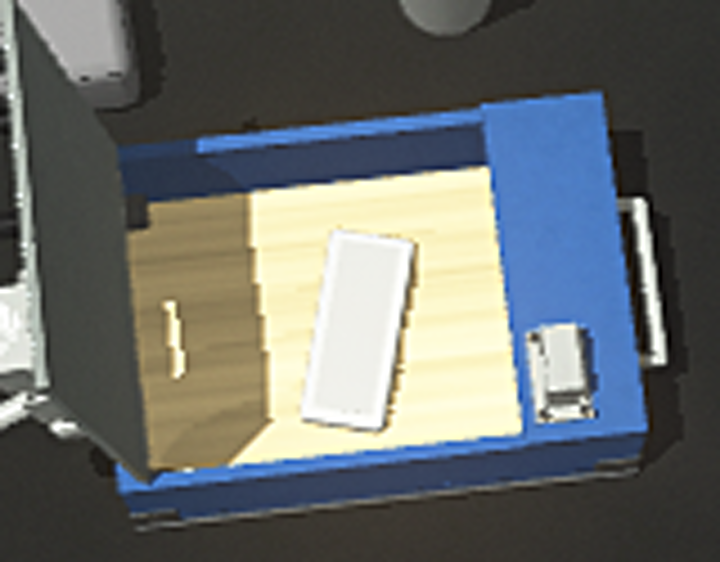

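The lid stands open and the bar is in full view. Its corners in the crop are (332,230), (412,242), (382,430) and (303,420).

Run:
```python
from h import *
f=vision.grab_frame("top")
C=(np.array([(332,230),(412,242),(382,430),(303,420)])+.5)/4.5-.5+[205,95]
w=np.array([onz(f,c,42) for c in C]);c=w.mean(0)
ax=(w[0]+w[1]-w[2]-w[3])/2;yaw=np.arctan2(ax[1],ax[0])
print(c,np.linalg.norm(ax),np.linalg.norm((w[0]+w[3]-w[1]-w[2])/2),yaw,"box frame",RB.inv().apply(c-BX),yaw-YAW)
# tool: y across bar
def rot(yw): return (R.from_euler("z",yw)*R.from_matrix(np.diag([-1,1,-1.]))).as_rotvec()
for nm,p,y in(("bar",[c[0],c[1],32],yaw),("lift",[c[0],c[1],300],yaw),("blk",[433,-273,33],-.075+np.pi/2),("blk2",[433,-273,33],-.075-np.pi/2)):
  for fl in(0,np.pi):
    q=robot.solve_ik(p,rot(y+fl));print(nm,fl,None if q is None else np.round(q,2))
```

```text
[600.86718468  90.34372727  42.        ] 110.11306363868191 44.619186041481825 -0.15879601706967786 box frame [-3.78276245  4.74082275 42.        ] -0.25779601706967786
bar 0 [-0.56  0.87  0.66  1.74 -0.73  0.79  1.87]
bar 3.141592653589793 [-0.76  1.09  1.13  1.75 -1.11  1.1  -0.96]
lift 0 [-0.71  0.64  0.98  1.44 -0.53  1.34  1.71]
lift 3.141592653589793 [-0.77  0.7   1.13  1.44 -0.63  1.4  -1.34]
blk 0 [ 1.01  0.81 -0.78  1.99  0.87  0.72  2.75]
blk 3.141592653589793 [-0.07  0.94  1.02  2.02 -1.1   0.88  1.51]
blk2 0 [-0.07  0.94  1.02  2.02 -1.1   0.88  1.51]
blk2 3.141592653589793 [ 1.01  0.81 -0.78  1.99  0.87  0.72  2.75]
```

Run:
```python
from h import *
def rot(yw): return (R.from_euler("z",yw)*R.from_matrix(np.diag([-1,1,-1.]))).as_rotvec()
r=rot(-.159);x,y=600.9,90.3
robot.reach([x,y,300],r)
robot.move_straight([x,y,60],feed=150)
robot.move_straight([x,y,31],feed=50)
s=robot.state();print(s["wrist_force"].round(1),s["time_s"])
robot.close(squeeze=45);s=robot.state();print(s["opening"],s["finger_force"],s["wrist_force"].round(1))
robot.move_straight([x,y,80],feed=60)
s=robot.state();print(s["opening"],s["finger_force"],s["wrist_force"].round(1))
robot.move_straight([x,y,270],feed=120)
robot.reach([433,-273,250],rot(-.075-np.pi/2))
robot.move_straight([433,-273,80],feed=120)
s=robot.state();print(s["opening"],s["finger_force"],s["wrist_force"].round(1),s["time_s"],s["ee_pos"])
f=vision.grab_frame("top")["pixels"];cv2.imwrite("pics/e.png",cv2.resize(f[110:290,340:540],None,fx=3,fy=3))
```

```text
[-0.8 -0.2 -0. ] 27.4167
47.666187186201384 45.00183641910553 [0.6 3.1 0.6]
47.684685698175805 44.984296560287476 [ 0.1  0.9 -7.6]
47.55165508429761 44.98444855213165 [-0.1 -0.5 -7.5] 33.95 [ 433.40874379 -273.48322285   80.68128145]
```

View pics/e.png

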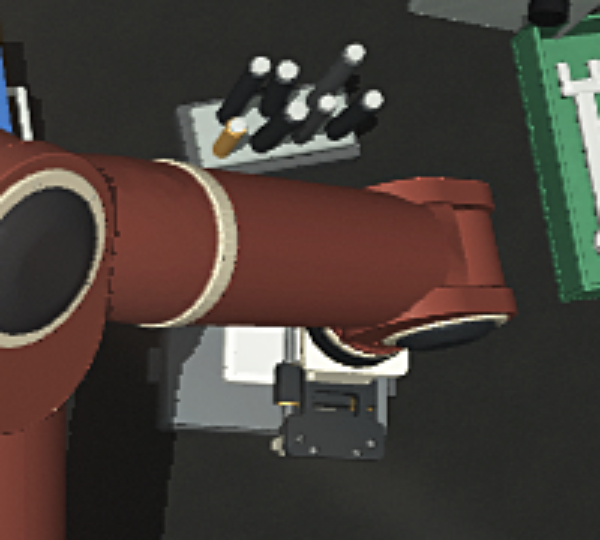

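The bar is held at about (260,350) in the crop, above the block and parallel to it, and the arm is clear of the rack. Now I'll lower it until it touches.

Run:
```python
from h import *
robot.move_straight([433,-273,38],feed=60)
for z in np.arange(36,29,-.7):
    robot.move_straight([433,-273,z],feed=15)
    s=robot.state();print(round(z,1),s["ee_pos"][2].round(1),s["wrist_force"].round(1))
    if s["wrist_force"][2]>-3: break
robot.gripper_open();robot.hold(.3)
robot.move_straight([433,-273,180],feed=120)
robot.reach([433,0,350],robot.state()["eef_rot"])
s=robot.state();print(s["time_s"],s["wrist_force"].round(1))
f=vision.grab_frame("top");cv2.imwrite("pics/g.png",np.hstack([cv2.resize(f["pixels"][110:290,380:540],(480,540)),cv2.resize(vision.grab_frame("scene")["pixels"][130:430,170:350],(320,540))]))
```

```text
36.0 36.1 [ 0.3 -0.5 -7.2]
35.3 35.3 [ 0.8  0.1 -7.3]
34.6 34.5 [ 0.4 -0.1 -7.2]
33.9 33.8 [-0.2  0.2 -6.9]
33.2 33.1 [-0.  -0.4 -7.3]
32.5 33.0 [-2.3  1.3 -1.4]
40.1667 [-0.5  0.5 -0.7]
```

View pics/g.png

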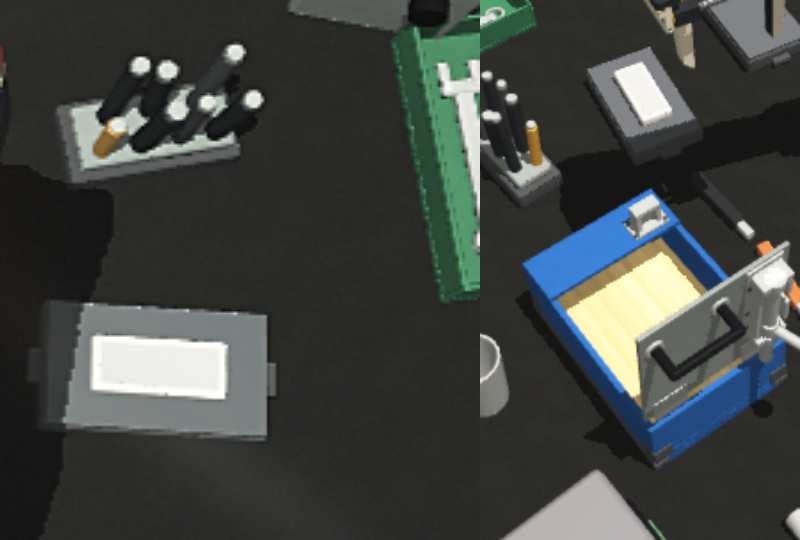

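The bar lies flat and centred on the block, aligned with its length, at about (160,367) in the left crop. In the right crop the lid stands open, and the arm is clear of everything.

```bash
python3 -c "
from workcell import robot
print(robot.job_done())"
```

```text
the job is handed in; nothing more can be done
None
```

I handed the job in at about 40 s of robot time: the bolt is drawn, the lid stands open, and the silver bar lies released and centred along the marking block, with no tool or punch rack seen to move in the pictures; `job_done()` returned no verdict.

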